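# Fit a second hanger to the bent pipette stand

### The arm

A 6-joint arm with a two-finger parallel gripper is mounted at the origin on the work surface. World frame = base frame: x ahead of the robot, y to its left, z up, the work surface at z = 0. Lengths are in m, angles in rad, forces in N, time in s.
With the tool pointing down it reaches from about 0.275 to 1 m from the base axis. Payload 8.4 kg.
Tool frame: the origin (TCP) lies midway between the tips of the shut fingers; the grasp point (between the pads) lies 19 mm behind it; z points along the fingers, y is the line along which they close (so a half turn about z gives the same grasp; the last joint's range is limited). The gripper opens to 85 mm and grips with 20 to 120 N. Pads are 22 mm wide; open, the fingers measure 114 mm over their backs; the gripper's body (76 mm by 85 mm) begins 54 mm behind the grasp point. The pads swing forward as they close: fully open they stand 13 mm farther back than shut.
Start: joints at [-1.122, 0.353, 1.633, -0, 1.155, -0.002], TCP at [0.272, -0.563, 0.231] pointing down, gripper open.
Joint ranges: [-2.63, 2.63], [-0.92, 2.1], [0.06, 2.66], [-1.3, 4.44], [0, 2.69], [-3.02, 3.02]. Speed limits (rad/s): [2.22, 2.22, 2.79, 3.14, 3.14, 3.14].

### API

Orientations are given as a rotation vector (axis times angle).
In Python, from station import manip gives the robot as it stands.
- The arm moves only by the tool creep_tool, called after "Request:" as name(argument=value, ...) on one line, values as JSON. Schema: {"type":"object","properties":{"segments":{"type":"array","items":{"type":"number"},"minItems":6,"maxItems":30},"jaw":{"type":"number"},"force":{"type":"number"},"only":{"type":"string"},"quiet":{"type":"boolean"},"lines":{"type":"string"}},"required":["segments"],"additionalProperties":false}. segments is one flat list of numbers that holds 1 to 5 rows one after another, with no inner brackets; each row has 6 numbers: dx, dy, dz in normalised numbers (1 is 0.8 m), then a rotation vector rx, ry, rz in normalised numbers (1 is pi rad); each row is the pose to reach, as a shift and turn from the pose commanded when the call began, along the tool's axes at that moment; what a row does not reach only later rows make up. A row lasts 1/12 s, in which the tool goes at most 0.0417 m and 0.125 rad, less where a joint would pass 70% of its speed; a pose out of reach is approached as far as the arm can. jaw is the finger opening in m, set as the call begins (left out keeps the last). The fingers move at their own pace and stop on an object; force is the grip in N (left out, the last holds). Time passes only in rows, so rows that do not move let the fingers close. The tool returns the time, the measured TCP pose, the force, the opening and the grip force at its end. only (a regular expression) keeps the lines of the reply that match it, lines (a string "A,B") keeps lines A to B, and quiet returns only ok. No shift or turn number may pass 1 either way. Input that does not fit is refused with a message, and nothing moves.
- manip.get_obs(): the state, without advancing time (a new reading comes with each control period).
- manip.capture(name): name is "side" or "top"; returns a dict with "img" (420x560x3 uint8, red, green, blue), "K" (3x3 intrinsics, pixels), "pose" (4x4, takes a point from camera to world coordinates). Camera axes: x right, y up, looking along -z (the intrinsics and any distortion apply to the point x, -y, -z); pixel columns grow to the right and rows downward; lengths in m; the calibration is good to about 2 mm. A picture is of the moment at which its call begins. There is no depth.
- manip.hand_in(): hands the job in; it is judged then, once.
Trained networks look in a picture, given as the dict that the camera call returned (one of the last four; its "shot" number tells which), for a name from the list of things; names that differ only in an ending like _2 or _b are one class to them, and where a whole thing is asked for, a point or a joint stands for the part that bears it (a point fixed in the world has none). Each returns a list of dicts, best first, with "score" (0 to 1); they miss things now and then, are a little off and sometimes report something else, mostly with a low value. They report only what shows in the picture. A call takes as long as a camera call.
- manip.look_for(picture, name): "position" ([x, y, z] in m, in the coordinates of the camera as it stood for that picture, good to about 4 mm: the middle of the surface that is visible of it).
- manip.spot_point(picture, name): "position" ([x, y, z] in m, in the coordinates of the camera as it stood for that picture, good to about 4 mm: a listed point, or the origin of a listed thing).
The state is a dict: "t": time; "joint_pos": joint angles; "joint_velocities": joint speeds; "tau": joint torques, N m; "tcp_pos": TCP position; "eef_rot": TCP orientation; "ft_force": force on the tool from outside, world axes, zero at the start; "ft_torque": the same for the moment, N m; "gripper_width": finger opening in m; "grip_force": force on a finger pad.
Only numpy, scipy, OpenCV 4.12 (cv2) and the standard library are available. Lean on these libraries where they do the work, as an engineer would, in place of code of your own. Each camera call takes 0.05 s, during which the arm holds its last target. There are 200 camera calls.

### The job

Fit the loose grey pipette hanger to the pipette stand: thread it over the turned end of the bent bar, lead it round the bend without forcing it, and slide it along until it is right up against the white spacer sleeve. Let go so that it hangs straight on the bar, forks down. Be gentle: never push on the stand or its bar with more than 15 N (if the hanger binds, ease it and straighten it), and leave the hanging pipette, the tube racks, the beaker and the bottles where they are.

Things in the scene. Friction and masses are not known exactly. Their poses are not given: they have to be found in the camera images.
- stand: Pipette stand, fixed; origin on the bench below the hanger's final place. 12 mm round bar, axis 270 mm up: post (0, 139) mm; long leg along -y on x = 0 to y = -46; level hand-made bend of 90 degrees (+-2), axis radius 45, centre (-45, -46); turned end along -x on y = -91, tip x = -131 (+-4 sideways). On the long leg a white sleeve, 20 thick, y = 12 to 72, then a fixed hanger. Base 14 high
- hanger: loose grey double pipette hanger, 75-155 g, on the bench; origin centre of its underside, z up. Boss 24 mm along x, 28 across y, z = 8 to 54 mm, bored through along x. Slack thumbscrew (14 mm across) on top, z = 54 to 66. Fork plate under the boss: z = 0 to 8 (lips to 11), 35 mm in x, to y = -52 and +52. Symmetrical, so either end may go on first; grip across the 28 mm
- hanger_bore (a point): middle of the hanger's 14 mm bore, 38 mm above its underside; at the end 12 mm short of the sleeve's end face, its boss touching that; x runs along the bore, z is the hanger's up. The 12 mm bar has 2 mm of play in it on the straight, about 0.5 mm in the bend. The bar is rigid and its tip round-nosed: sideways force grows fast with every millimetre that the hanger is led off the bar's line
- pipette: white and black pipette hanging loose in the fork of the fixed hanger, on the stand's +x side; origin at its lower tip, 252 mm long; top 22 mm above the bar's axis. To be left alone
- tube_rack: green tube rack 172 x 85 mm, 44 mm high, on the bench below the bend of the bar; origin centre of its underside. To be left alone
- spare_rack: green tube rack 140 x 85 mm, 44 mm high, at the far edge of the bench; origin centre of its underside. To be left alone
- beaker: glass beaker, 68 mm across, 88 mm high, beyond the loose hanger; origin centre of its underside. To be left alone
- reagent: white reagent bottle with red cap, 48 mm across, 105 mm high, to the right of the loose hanger; origin centre of its underside. To be left alone
- amber: small amber jar, 36 mm across, 60 mm high, to the right; origin centre of its underside. To be left alone

How it is judged:
On the way, in this order (a step that is already met when the one before it is completed fails the run):
1. the hanger is threaded on the straight turned end of the bar, its boss wholly on it (x of hanger_bore in the frame of stand between -0.113 and -0.05 m and y of hanger_bore in the frame of stand between -0.101 and -0.081 m and z of hanger_bore in the frame of stand between 0.264 and 0.276 m and angle between hanger's own z axis and vertical below 0.2 rad and angle between the x axis of hanger and the x axis of stand, either way round below 0.25 rad), for 0.1 s.
2. the hanger has come round the bend onto the straight long leg (y of hanger_bore in the frame of stand between -0.04 and 0.004 m and x of hanger_bore in the frame of stand between -0.005 and 0.005 m and z of hanger_bore in the frame of stand between 0.264 and 0.276 m and angle between hanger's own z axis and vertical below 0.2 rad and angle between the x axis of hanger and the y axis of stand, either way round below 0.2 rad), for 0.1 s.
At the end, for the whole second after the job is handed in: The hanger hangs on the long leg of the bar, its boss within 1.5 mm of the spacer sleeve's end, within 0.15 rad of upright and of the bar's line, let go and at rest (y of hanger_bore in the frame of stand between -0.0015 and 0.003 m and x of hanger_bore in the frame of stand between -0.004 and 0.004 m and z of hanger_bore in the frame of stand between 0.264 and 0.276 m and angle between the x axis of hanger and the y axis of stand, either way round below 0.15 rad and angle between hanger's own z axis and vertical below 0.15 rad and linear speed of hanger below 0.02 m/s); the robot touches nothing.
It fails at once if the stand or its bar is pushed or pulled with more than 15 N, by the hanger or by the gripper (contact force between anything else and stand above 15 N).
It fails at once if the hanging pipette is moved by more than 20 mm (distance of pipette from where it was at the start of the episode above 0.02 m).
It fails at once if a tube rack is moved by more than 15 mm (distance of any of tube_rack, spare_rack from where it was at the start of the episode above 0.015 m).
It fails at once if the beaker, the reagent bottle or the amber jar is moved by more than 15 mm (distance of any of beaker, reagent, amber from where it was at the start of the episode above 0.015 m).
It also fails if it takes over 72 s, if anything falls off the work surface, if the arm or the gripper's body presses on something with over 40 N, if the wrist force passes 120 N, or if a joint passes its speed limit or range.

## Working session

There is one attempt and no reset: what is moved stays moved. The work goes in short steps, Python scripts to look and compute and a tool call to move; the robot and the scene stay as the last step left them, time stands still between calls to the robot, and variables do not carry over. Pictures are saved under pics/ and viewed, at most 10 in all, crops included, and the job is handed in when it is done.

```bash
mkdir -p pics; ls; cat > h.py <<'E'
from station import manip
import numpy as np, cv2
from scipy.spatial.transform import Rotation as R
def w(c,p): return (c["pose"]@np.r_[p,1])[:3]
def px(c,P):
    q=np.linalg.inv(c["pose"])@np.r_[P,1]; q=q[:3]*[1,-1,-1]; u=c["K"]@q; return u[:2]/u[2]
def save(c,n): cv2.imwrite(f"pics/{n}.png",c["img"][:,:,::-1])
E
python3 - <<'E'
from h import *
for v in ("side","top"):
    c=manip.capture(v); save(c,v+"0"); print(v,c["K"].tolist(),np.round(c["pose"],3).tolist(),[k for k in c])
    for n in "stand hanger hanger_bore pipette tube_rack spare_rack beaker reagent amber".split():
        for f in ("look_for","spot_point"):
            r=getattr(manip,f)(c,n)
            print(n,f,[(round(d["score"],2),np.round(w(c,d["position"]),3).tolist(),np.round(px(c,w(c,d["position"]))).tolist()) for d in r[:2]])
o=manip.get_obs(); print(o)
E
```

```text
pics
side [[439.452974421443, 0.0, 278.3914534308838], [0.0, 439.452974421443, 210.1061254548538], [0.0, 0.0, 1.0]] [[-0.9, 0.337, -0.277, 0.361], [-0.436, -0.675, 0.595, 0.428], [0.014, 0.656, 0.755, 0.815], [0.0, 0.0, 0.0, 1.0]] ['img', 'K', 'pose', 'shot']
stand look_for [(0.69, [0.633, 0.147, 0.016], [209.0, 336.0])]
stand spot_point [(0.82, [0.66, 0.048, 0.002], [224.0, 294.0])]
hanger look_for [(0.59, [0.558, -0.28, 0.012], [327.0, 203.0])]
hanger spot_point [(0.57, [0.563, -0.289, 0.001], [326.0, 203.0])]
hanger_bore look_for [(0.96, [0.556, -0.28, 0.011], [328.0, 203.0])]
hanger_bore spot_point [(0.85, [0.561, -0.29, 0.035], [329.0, 193.0])]
pipette look_for [(0.63, [0.678, 0.142, 0.254], [170.0, 254.0])]
pipette spot_point [(0.98, [0.682, 0.138, 0.041], [188.0, 316.0])]
tube_rack look_for []
tube_rack spot_point [(0.85, [0.64, -0.053, -0.002], [255.0, 263.0])]
spare_rack look_for [(0.67, [0.782, -0.108, 0.029], [212.0, 215.0])]
spare_rack spot_point [(0.71, [0.801, -0.12, -0.001], [209.0, 217.0])]
beaker look_for [(0.65, [0.72, -0.294, 0.064], [271.0, 164.0]), (0.65, [0.634,
[... 2155 characters left out ...]
0, 188.0])]
{'t': 1.9, 'joint_pos': array([-1.12246920e+00,  3.52961547e-01,  1.63341403e+00, -1.33085286e-05,
        1.15518507e+00, -2.36464728e-03]), 'joint_velocities': array([-0.00189005, -0.00164865,  0.00120657, -0.00120969, -0.00120997,
        0.00069723]), 'tau': array([-2.25629674e-04, -6.05164647e+01, -3.42434800e+01, -1.40648549e-06,
        1.17073556e-03,  6.17224714e-05]), 'tcp_pos': array([ 0.27225947, -0.56258475,  0.23129899]), 'eef_rot': array([ 3.06212846e+00,  7.01969159e-01, -7.53648403e-06]), 'ft_force': array([-0.18966758, -0.42358429,  0.29209931]), 'ft_torque': array([ 0.00255177,  0.02156651, -0.00716833]), 'grip_force': 0.0, 'gripper_width': 0.08534062812721721}
```

```bash
python3 - <<'E'
import cv2
t=cv2.imread("pics/top0.png"); cv2.imwrite("pics/v1.png",cv2.resize(t[110:350,80:400],(800,600),interpolation=cv2.INTER_CUBIC))
t=cv2.imread("pics/side0.png"); cv2.imwrite("pics/v2.png",cv2.resize(t[120:360,120:440],(800,600),interpolation=cv2.INTER_CUBIC))
E
```

```text
(no output)
```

View pics/v1.png

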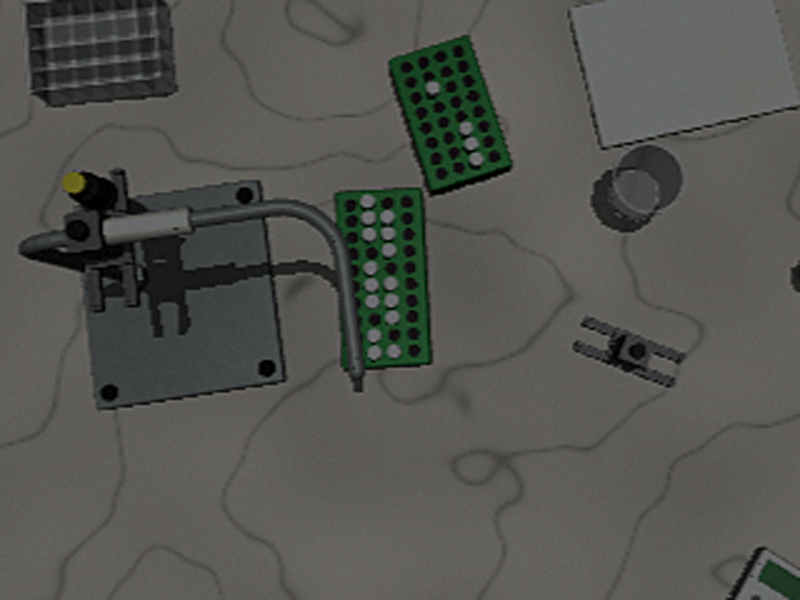

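View pics/v2.png

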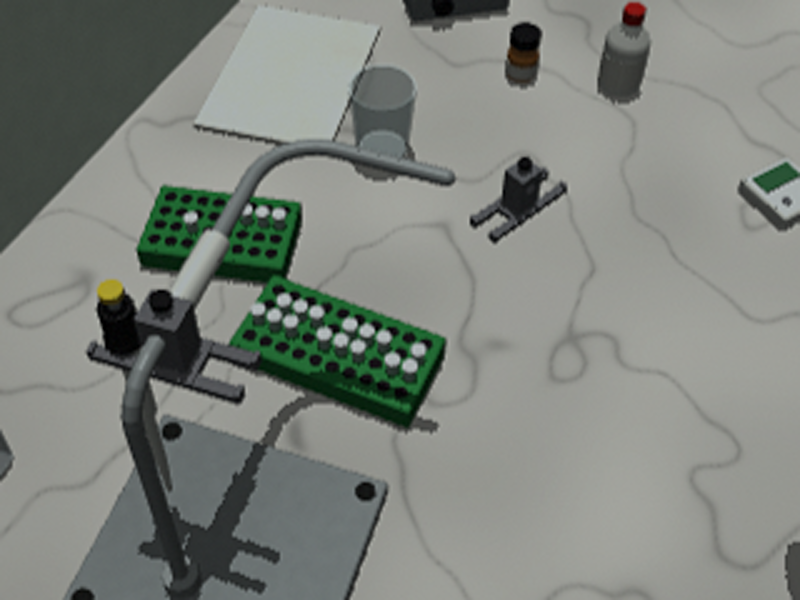

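```bash
cat >> h.py <<'E'
from scipy.optimize import differential_evolution as DE, minimize
def grad(c):
    g=cv2.GaussianBlur(cv2.cvtColor(c["img"],cv2.COLOR_RGB2GRAY).astype(np.float32),(0,0),1.0)
    m=np.hypot(cv2.Sobel(g,5,1,0),cv2.Sobel(g,5,0,1)); return np.minimum(m/np.percentile(m,97),1.5).astype(np.float32)
def proj(c,P):
    T=np.linalg.inv(c["pose"]); q=(P@T[:3,:3].T+T[:3,3])*[1,-1,-1]; u=q@c["K"].T; return u[:,:2]/u[:,2:]
def samp(g,uv): return cv2.remap(g,uv[:,0].astype(np.float32)[:,None],uv[:,1].astype(np.float32)[:,None],1)[:,0]
def line(bend=np.pi/2,z=.27,leg0=.012,n=1):
    "bar centreline, tangent, radius in stand frame (bend angle free)"
    ys=np.arange(leg0,-.046,-.003); P=[(0,y) for y in ys]; T=[(0,-1)]*len(ys)
    for a in np.arange(0,bend,.06): P.append((-.045+.045*np.cos(a),-.046-.045*np.sin(a))); T.append((-np.sin(a),-np.cos(a)))
    e=np.array([-.045+.045*np.cos(bend),-.046-.045*np.sin(bend)]); t=np.array([-np.sin(bend),-np.cos(bend)])
    for s in np.arange(0,.083,.003): P.append(e+s*t); T.append(t)
    r=[.006]*len(P); ys=np.arange(.015,.07,.003); P+=[(0,y) for y in ys]; T+=[(0,-1)]*len(ys); r+=[.01]*len(ys)
    return np.c_[np.array(P),np.full(len(P),z)],np.c_[np.array(T),np.zeros(len(T))],np.array(r)
def toW(p,P): 
    c,s=np.cos(p[2]),np.sin(p[2]); return P@np.array([[c,s,0],[-s,c,0],[0,0,1]])
def barscore(c,g,p):
    P,T,r=line(p[3],p[4]); W=toW(p,P)+[p[0],p[1],0]; T=toW(p,T)
    d=np.cross(T,W-c["pose"][:3,3]); d/=np.linalg.norm(d,axis=1)[:,None]; d*=r[:,None]
    return (samp(g,proj(c,W+d))+samp(g,proj(c,W-d))).mean()
E
python3 - <<'E'
from h import *
C=[manip.capture(v) for v in ("side","top")]; G=[grad(c) for c in C]
b=[(.64,.68),(.03,.065),(.02,.25),(1.5,1.64),(.262,.278)]
for sel in ([0],[1],[0,1]):
    f=lambda p:-sum(barscore(C[i],G[i],p) for i in sel)-(0 if len(sel)>1 else -(((p[4]-.27)/.001)**2))
    r=DE(f,b,seed=1,maxiter=150,popsize=12,tol=1e-6); print("bar",sel,np.round(r.x,4),r.fun)
def hs(c,g,p):
    q=np.linspace(-1,1,30); o=np.ones(30)
    L=[np.c_[.0175*s*o,.052*q,.009*o] for s in (-1,1)]
    L+=[np.c_[.012*s*o,.014*q,.054*o] for s in (-1,1)]+[np.c_[.012*q,.014*s*o,.054*o] for s in (-1,1)]
    return samp(g,proj(c,toW(p,np.vstack(L))+[p[0],p[1],0])).mean()
b=[(.545,.575),(-.31,-.275),(-.7,0.1)]
for sel in ([0],[1],[0,1]):
    f=lambda p:-sum(hs(C[i],G[i],p) for i in sel)
    r=DE(f,b,seed=1,maxiter=150,popsize=15,tol=1e-6); print("hanger",sel,np.round(r.x,4),r.fun)
E
```

```text
bar [0] [0.6619 0.0497 0.1305 1.5832 0.27  ] -1.65105390284866
bar [1] [0.6596 0.0502 0.1337 1.6174 0.27  ] -1.4988702535614375
bar [0, 1] [0.6604 0.0512 0.1328 1.5943 0.272 ] -3.1031527519226074
hanger [0] [ 0.5623 -0.2907 -0.2533] -0.9377561807632446
hanger [1] [ 0.5601 -0.2917 -0.3926] -0.7978476881980896
hanger [0, 1] [ 0.5601 -0.2912 -0.3884] -1.6877522468566895
```

```bash
cat >> h.py <<'E'
def rel(x,y,z,head):
    "shift+turn in tool axes to TCP (x,y,z), tool down, tool-y heading head"
    o=manip.get_obs(); A=R.from_rotvec(o["eef_rot"])
    B=R.from_matrix(np.c_[[-np.sin(head),np.cos(head),0],[np.cos(head),np.sin(head),0],[0,0,-1.]])
    a=-np.array([-np.sin(head),np.cos(head),0]); 
    B=R.from_matrix(np.c_[a,[np.cos(head),np.sin(head),0],[0,0,-1.]]) 
    print("t",round(o["t"],2),"rel",np.round(A.inv().apply(np.r_[x,y,z]-o["tcp_pos"]),4),np.round((A.inv()*B).as_rotvec(),4),"F",np.round(o["ft_force"],2),"w",round(o["gripper_width"],4))
E
python3 -c "
from h import *
o=manip.get_obs();print(R.from_rotvec(o['eef_rot']).as_matrix().round(3).tolist())
rel(.5603,-.2912,.16,-1.951)"
```

```text
[[0.9, 0.436, 0.0], [0.436, -0.9, -0.0], [0.0, 0.0, -1.0]]Traceback (most recent call last):
  File "<string>", line 4, in <module>
    rel(.5603,-.2912,.16,-1.951)
    ~~~^^^^^^^^^^^^^^^^^^^^^^^^^
  File "h.py", line 34, in rel
    B=R.from_matrix(np.c_[a,[np.cos(head),np.sin(head),0],[0,0,-1.]])
  File "scipy/spatial/transform/_rotation.pyx", line 1143, in scipy.spatial.transform._rotation.Rotation.from_matrix
ValueError: Non-positive determinant (left-handed or null coordinate frame) in rotation matrix 0: [[-0.92858907 -0.37110961  0.        ]
 [ 0.37110961 -0.92858907  0.        ]
 [-0.          0.         -1.        ]].
```

```bash
sed -i '/^    a=-np/d;/^    B=R.from_matrix(np.c_\[a,/d' h.py
python3 -c "
from h import *
rel(.5603,-.2912,.16,-1.951)"
```

```text
t 2.0 rel [ 0.3774 -0.1188  0.0713] [ 0.    -0.     0.831] F [-0.28  0.14  0.62] w 0.0854
```

Rows: first call 5 rows full-target.

Units first: shifts go in shares of 0.8 m and turns go in shares of pi rad. So 0.189 m / 0.8 = 0.2363, -0.048 m / 0.8 = -0.06, 0.415 rad / 3.1416 = 0.1321.

Request:
creep_tool(segments=[0.0475,-0.015,0.0088,0,0,0.0264,0.0938,-0.03,0.0175,0,0,0.0528,0.1413,-0.045,0.0263,0,0,0.0793,0.1888,-0.06,0.035,0,0,0.1057,0.2363,-0.075,0.045,0,0,0.1321])

```text
t: 2.42
tcp_pos: [0.4174, -0.425, 0.1953]
eef_rot: [3.141, 0.049, 0.001]
ft_force: [1.0, 0.3, -0.3]
gripper_width: 0.0856
grip_force: 0.0
```

```bash
python3 -c "
from h import *
rel(.5603,-.2912,.16,-1.951)"
```

```text
t 2.42 rel [ 0.147  -0.1293  0.0353] [ 4.000e-04 -6.000e-04  4.113e-01] F [ 1.04  0.26 -0.27] w 0.0856
```

To row units: 0.147 m / 0.8 = 0.1838, -0.129 m / 0.8 = -0.1613, 0.412 rad / 3.1416 = 0.1311.

Request:
creep_tool(segments=[0.0375,-0.0325,0.0088,0,0,0.0261,0.0738,-0.065,0.0175,0,0,0.0525,0.11,-0.0975,0.0263,0,0,0.0786,0.1475,-0.13,0.035,0,0,0.105,0.1838,-0.1613,0.0438,0,0,0.1311])

```text
t: 2.83
tcp_pos: [0.5599, -0.2904, 0.1601]
eef_rot: [3.085, -0.594, 0.001]
ft_force: [1.2, -0.2, 0.5]
gripper_width: 0.0853
grip_force: 0.0
```

```bash
python3 - <<'E'
from h import *
rel(.5603,-.2912,.016,-1.951)
c=manip.capture("side"); save(c,"s1"); t=manip.capture("top"); save(t,"t1")
a=cv2.resize(c["img"][100:260,230:430],(800,640))[:600,:,::-1]
cv2.imwrite("pics/v3.png",a)
E
```

```text
t 2.83 rel [0.0006 0.0006 0.1441] [ 0.     -0.0003  0.    ] F [ 1.17 -0.23  0.47] w 0.0853
```

View pics/v3.png

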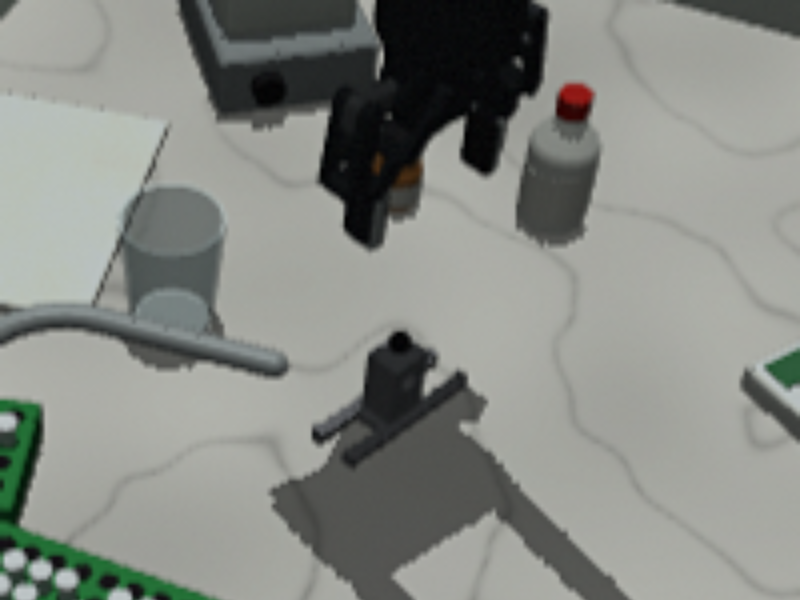

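To row units: 0.1435 m / 0.8 = 0.1794, 0.135 m / 0.8 = 0.1688.

Request:
creep_tool(segments=[0,0,0.05,0,0,0,0,0,0.1,0,0,0,0,0,0.1438,0,0,0,0,0,0.1688,0,0,0,0,0,0.1794,0,0,0])

```text
t: 3.35
tcp_pos: [0.5561, -0.2913, 0.0133]
eef_rot: [-3.085, 0.586, 0.008]
ft_force: [-0.8, -0.2, 0.1]
gripper_width: 0.0852
grip_force: 0.0
```

Request:
creep_tool(segments=[0,0,0,0,0,0,0,0,0,0,0,0,0,0,0,0,0,0,0,0,0,0,0,0,0,0,0,0,0,0], jaw=0.01, force=30)

```text
t: 3.77
tcp_pos: [0.5597, -0.2926, 0.0186]
eef_rot: [3.085, -0.587, 0.004]
ft_force: [0.1, -0.4, 1.7]
gripper_width: 0.0275
grip_force: 30.0
```

Request:
creep_tool(segments=[0,0,0,0,0,0,0,0,0,0,0,0,0,0,0,0,0,0])

```text
t: 4.02
tcp_pos: [0.5597, -0.2926, 0.0186]
eef_rot: [3.085, -0.587, 0.004]
ft_force: [-1.1, -0.2, 7.6]
gripper_width: 0.0278
grip_force: 30.9
```

To row units: -0.18 m / 0.8 = -0.225, -0.14 m / 0.8 = -0.175.

Request:
creep_tool(segments=[0,0,-0.025,0,0,0,0,0,-0.075,0,0,0,0,0,-0.125,0,0,0,0,0,-0.175,0,0,0,0,0,-0.225,0,0,0])

```text
t: 4.43
tcp_pos: [0.5582, -0.2919, 0.1993]
eef_rot: [3.086, -0.587, 0.001]
ft_force: [1.4, -0.5, -0.3]
gripper_width: 0.0279
grip_force: 29.8
```

Request:
creep_tool(segments=[0,0,-0.0313,0,0,0,0,0,-0.065,0,0,0])

```text
t: 4.6
tcp_pos: [0.5587, -0.2921, 0.2519]
eef_rot: [3.085, -0.587, 0.004]
ft_force: [-0.2, 0.5, -1.2]
gripper_width: 0.0275
grip_force: 29.9
```

```bash
python3 - <<'E'
from h import *
p=[.6605,.0505,.132,1.59,.27]; P,T,r=line(p[3]); W=toW(p,P)+[p[0],p[1],0]
i=np.where(r==.006)[0][-1]; t=toW(p,T)[i]; tip=W[i]; print("tip",tip,"dir",t,np.arctan2(-t[1],-t[0]))
h=np.arctan2(-t[1],-t[0])
q=tip+t*.035; print(q); rel(q[0],q[1],.2506,h-np.pi/2)
E
```

```text
tip [ 0.54652567 -0.05485377  0.27      ] dir [-0.99364524 -0.11255729  0.        ] 0.11279632679489653
[ 0.51174808 -0.05879328  0.27      ]
t 4.6 rel [-0.1293 -0.1997  0.0009] [ 0.0009 -0.0024 -0.4889] F [-0.2   0.54 -1.22] w 0.0275
```

To row units: -0.162 m / 0.8 = -0.2025, -0.132 m / 0.8 = -0.165, -0.489 rad / 3.1416 = -0.1557.

Request:
creep_tool(segments=[-0.03,-0.0413,0,0,0,-0.0318,-0.06,-0.0825,0,0,0,-0.0637,-0.0875,-0.1238,0,0,0,-0.0955,-0.115,-0.165,0,0,0,-0.1273,-0.1388,-0.2025,0,0,0,-0.1557])

```text
t: 5.02
tcp_pos: [0.5137, -0.0987, 0.2495]
eef_rot: [-3.136, -0.185, -0.001]
ft_force: [0.4, -0.2, -1.5]
gripper_width: 0.0281
grip_force: 30.0
```

```bash
python3 - <<'E'
from h import *
rel(.5117,-.0588,.2506,.113-np.pi/2)
E
```

```text
t 5.02 rel [ 0.0027 -0.0399 -0.0011] [-0.     -0.0008  0.0046] F [ 0.36 -0.17 -1.5 ] w 0.0281
```

To row units: -0.04 m / 0.8 = -0.05, -0.035 m / 0.8 = -0.0438, 0.004 rad / 3.1416 = 0.0013.

Request:
creep_tool(segments=[0.0013,-0.025,0,0,0,0,0.0019,-0.0438,-0.0013,0,0,0.0006,0.0025,-0.05,-0.0013,0,0,0.0013,0.0025,-0.05,-0.0013,0,0,0.0013])

```text
t: 5.35
tcp_pos: [0.5124, -0.0598, 0.2504]
eef_rot: [3.137, 0.173, 0.002]
ft_force: [0.1, -0.0, -1.6]
gripper_width: 0.028
grip_force: 30.1
```

```bash
python3 - <<'E'
from h import *
rel(.5117,-.0588,.2506,.113-np.pi/2)
C=[manip.capture(v) for v in ("side","top")]
for c,n in zip(C,"st"): save(c,n+"2")
for c in C:
    for f,n in (("spot_point","hanger_bore"),("spot_point","hanger")):
        print(n,[(round(d["score"],2),np.round(w(c,d["position"]),4).tolist()) for d in getattr(manip,f)(c,n)[:2]])
P=[.5117,-.0588,.27]; im=[]
for c in C:
    u=px(c,P).astype(int); im.append(cv2.resize(c["img"][u[1]-50:u[1]+50,u[0]-66:u[0]+67,::-1],(400,300),interpolation=cv2.INTER_CUBIC)*1.0*(1 if c is C[0] else 1.6))
cv2.imwrite("pics/v4.png",np.clip(np.hstack(im),0,255))
E
```

```text
t 5.35 rel [-0.0006 -0.001  -0.0002] [ 0.0002 -0.001  -0.0026] F [ 0.09 -0.02 -1.56] w 0.028
hanger_bore []
hanger [(0.94, [0.5139, -0.0625, 0.2327])]
hanger_bore []
hanger [][ WARN:0@4.237] global loadsave.cpp:1063 imwrite_ Unsupported depth image for selected encoder is fallbacked to CV_8U.
```

View pics/v4.png

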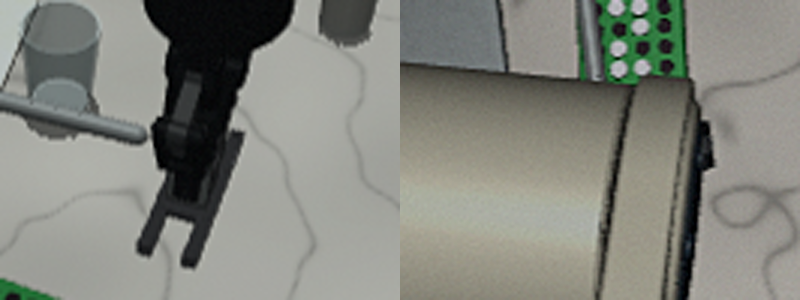

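```bash
python3 - <<'E'
from h import *
for p in ([.6619,.0497,.1305,1.5832,.27],[.6596,.0502,.1337,1.6174,.27],[.6604,.0512,.1328,1.5943,.272]):
    P,T,r=line(p[3]); W=toW(p,P)+[p[0],p[1],0]; i=np.where(r==.006)[0][-1]; t=toW(p,T)[i]
    print(W[i].round(4),np.arctan2(-t[1],-t[0]).round(4),"y at x=.56",(W[i]+t*(.56-W[i][0])/t[0])[1].round(4))
c={k:v for k,v in zip(("K","pose"),(0,0))}
E
```

```text
[ 0.5481 -0.056   0.27  ] 0.1181 y at x=.56 -0.0546
[ 0.5444 -0.0533  0.27  ] 0.0871 y at x=.56 -0.0519
[ 0.5463 -0.0539  0.27  ] 0.1093 y at x=.56 -0.0524
```

To row units: 0.016 m / 0.8 = 0.02, 0.012 m / 0.8 = 0.015, -0.002 rad / 3.1416 = -0.0006.

Request:
creep_tool(segments=[0.0075,-0.0013,0,0,0,-0.0006,0.015,-0.0013,0,0,0,-0.0006,0.02,-0.0013,0,0,0,-0.0006,0.02,-0.0013,0,0,0,-0.0006])

```text
t: 5.98
tcp_pos: [0.5293, -0.0579, 0.2497]
eef_rot: [3.137, 0.174, 0.001]
ft_force: [-0.5, -1.1, -0.3]
gripper_width: 0.0275
grip_force: 30.1
```

```bash
python3 - <<'E'
from h import *
rel(.5465,-.0548,.2506,.113-np.pi/2)
c=manip.capture("side"); save(c,"s3"); t=manip.capture("top")
P=[.535,-.0588,.26]; im=[]
for c in (c,t):
    u=px(c,P).astype(int); im.append(cv2.resize(c["img"][u[1]-40:u[1]+40,u[0]-53:u[0]+53,::-1],(400,300),interpolation=cv2.INTER_CUBIC))
cv2.imwrite("pics/v5.png",cv2.convertScaleAbs(np.hstack(im),alpha=1.6))
E
```

```text
t 5.98 rel [ 0.0174 -0.0012 -0.0008] [ 0.     -0.0005 -0.0022] F [-0.5  -1.14 -0.28] w 0.0275
```

View pics/v5.png

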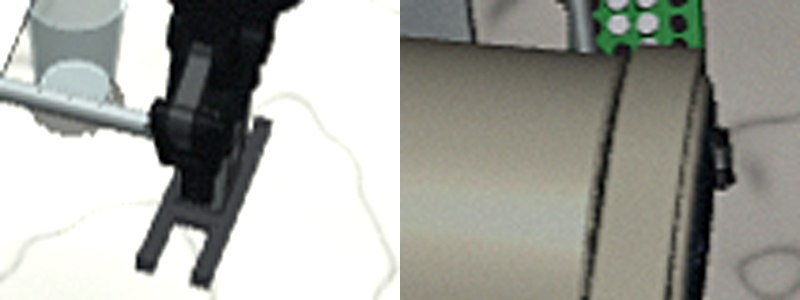

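To row units: 0.006 m / 0.8 = 0.0075, -0.001 m / 0.8 = -0.0013, -0.002 rad / 3.1416 = -0.0006.

Request:
creep_tool(segments=[0.0025,-0.0013,-0.0006,0,0,-0.0006,0.005,-0.0013,-0.0006,0,0,-0.0006,0.0075,-0.0013,-0.0006,0,0,-0.0006,0.0075,-0.0013,-0.0006,0,0,-0.0006])

```text
t: 6.42
tcp_pos: [0.5347, -0.0567, 0.2506]
eef_rot: [3.135, 0.177, 0.002]
ft_force: [2.9, -4.0, -0.4]
gripper_width: 0.0278
grip_force: 30.1
```

```bash
python3 -c "
from h import *
rel(.5465,-.0548,.2506,.113-np.pi/2)"
```

```text
t 6.42 rel [ 0.0119 -0.0006 -0.    ] [ 0.0013 -0.0011 -0.0001] F [ 2.86 -4.02 -0.42] w 0.0278
```

To row units: 0.004 m / 0.8 = 0.005, 0.002 m / 0.8 = 0.0025.

Request:
creep_tool(segments=[0.0025,0,0,0,0,0,0.005,0,0,0,0,0,0.005,0,0,0,0,0])

```text
t: 6.67
tcp_pos: [0.5378, -0.0567, 0.2502]
eef_rot: [3.135, 0.177, -0.001]
ft_force: [0.5, -6.7, -1.2]
gripper_width: 0.0273
grip_force: 30.1
```

```bash
python3 -c "
from h import *
rel(.5465,-.0548,.2506,.113-np.pi/2)"
```

```text
t 6.67 rel [ 0.0088 -0.0009 -0.0004] [ 0.0016  0.0008 -0.0002] F [ 0.47 -6.66 -1.22] w 0.0273
```

To row units: 0.001 m / 0.8 = 0.0013.

Request:
creep_tool(segments=[0,0.0013,0,0,0,0,0,0.0013,0,0,0,0])

```text
t: 6.83
tcp_pos: [0.538, -0.0568, 0.2502]
eef_rot: [-3.136, -0.177, 0.0]
ft_force: [0.2, -2.1, -1.7]
gripper_width: 0.0276
grip_force: 30.2
```

To row units: 0.005 m / 0.8 = 0.0063, 0.003 m / 0.8 = 0.0038.

Request:
creep_tool(segments=[0.0013,0.0006,0,0,0,0,0.0038,0.0006,0,0,0,0,0.0063,0.0006,0,0,0,0,0.0063,0.0006,0,0,0,0])

```text
t: 7.17
tcp_pos: [0.5436, -0.0564, 0.2503]
eef_rot: [-3.136, -0.177, -0.001]
ft_force: [-0.2, -0.2, -0.8]
gripper_width: 0.0275
grip_force: 30.3
```

```bash
python3 -c "
from h import *
rel(.5465,-.0548,.2506,.113-np.pi/2); print(manip.get_obs()['ft_torque'])"
```

```text
t 7.17 rel [ 0.003  -0.0013 -0.0003] [-0.0002 -0.0005 -0.0001] F [-0.16 -0.19 -0.79] w 0.0275
[-0.00549829  0.02942984  0.00306824]
```

To row units: 0.01 m / 0.8 = 0.0125, 0.009 m / 0.8 = 0.0113, -0.005 rad / 3.1416 = -0.0016.

```bash
cat >> h.py <<'E'
S=[.6619,.0497,.1305,1.5832,.27]
def st():
    "TCP in stand frame (mm), heading of tool x in stand frame, forces in tool axes"
    o=manip.get_obs(); A=R.from_rotvec(o["eef_rot"]); d=o["tcp_pos"]-[S[0],S[1],0]
    q=R.from_rotvec([0,0,-S[2]]).apply(d); x=A.as_matrix()[:,0]
    print("t",round(o["t"],2),"st",(q*1000).round(1),"head",round(np.arctan2(x[1],x[0])-S[2],3),"tilt",A.as_matrix()[2,:2].round(3),"Ftool",A.inv().apply(o["ft_force"]).round(1),"Mtool",A.inv().apply(o["ft_torque"]).round(2))
E
python3 -c "
from h import *
st()"
```

```text
t 7.17 st [-131.1  -89.8  250.3] head -0.018 tilt [ 0. -0.] Ftool [-0.2  0.2  0.8] Mtool [-0.   -0.03 -0.  ]
```

Request:
creep_tool(segments=[0.0038,0,0,0,0,-0.0006,0.0075,0,0,0,0,-0.0013,0.0113,0,0,0,0,-0.0016,0.0125,0,0,0,0,-0.0016])

```text
t: 7.5
tcp_pos: [0.5536, -0.0555, 0.2503]
eef_rot: [-3.136, -0.185, -0.001]
ft_force: [1.1, 0.2, -2.3]
gripper_width: 0.0279
grip_force: 30.3
```

```bash
python3 -c "
from h import *
st()"
```

```text
t 7.5 st [-121.   -90.2  250.3] head -0.012 tilt [0. 0.] Ftool [ 1.1 -0.1  2.3] Mtool [-0.    0.    0.02]
```

To row units: 0.02 m / 0.8 = 0.025, 0.016 m / 0.8 = 0.02.

Request:
creep_tool(segments=[0.005,0,0,0,0,0,0.01,0,0,0,0,0,0.015,0,0,0,0,0,0.02,0,0,0,0,0,0.025,0,0,0,0,0])

```text
t: 7.92
tcp_pos: [0.5734, -0.0532, 0.2503]
eef_rot: [3.136, 0.185, 0.0]
ft_force: [-1.1, -0.1, -0.5]
gripper_width: 0.0277
grip_force: 30.3
```

```bash
python3 -c "
from h import *
st()"
```

```text
t 7.92 st [-101.2  -90.5  250.3] head -0.013 tilt [0. 0.] Ftool [-1.1 -0.   0.5] Mtool [0.02 0.03 0.02]
```

To row units: 0.02 m / 0.8 = 0.025, 0.016 m / 0.8 = 0.02.

Request:
creep_tool(segments=[0.005,0,0,0,0,0,0.01,0,0,0,0,0,0.015,0,0,0,0,0,0.02,0,0,0,0,0,0.025,0,0,0,0,0])

```text
t: 8.33
tcp_pos: [0.5932, -0.0508, 0.2503]
eef_rot: [-3.136, -0.185, 0.0]
ft_force: [-0.4, -0.5, 0.0]
gripper_width: 0.028
grip_force: 30.3
```

```bash
python3 -c "
from h import *
st()"
```

```text
t 8.33 st [-81.2 -90.7 250.3] head -0.013 tilt [-0. -0.] Ftool [-0.4  0.4 -0. ] Mtool [-0.01  0.01  0.03]
```

Request:
creep_tool(segments=[0.005,0,0,0,0,0,0.01,0,0,0,0,0,0.0125,0,0,0,0,0])

```text
t: 8.58
tcp_pos: [0.6033, -0.0496, 0.2502]
eef_rot: [-3.136, -0.185, -0.0]
ft_force: [0.1, -0.9, 0.2]
gripper_width: 0.0278
grip_force: 30.3
```

```bash
python3 -c "
from h import *
st()"
```

```text
t 8.58 st [-71.1 -90.9 250.2] head -0.013 tilt [ 0. -0.] Ftool [ 0.   0.9 -0.2] Mtool [ 0.02 -0.    0.03]
```

```bash
cat >> h.py <<'E'
def bar(s):
    "bar point (mm) by arclength from start of bend, stand frame"
    b=S[3]; h0=np.pi/2-b
    def at(x):
        a=np.clip(x/45,0,b); p=np.array([-45+45*np.sin(a-(b-np.pi/2)),-46-45*np.cos(a-(b-np.pi/2))]); h=a-(b-np.pi/2)
        ex=min(x,0)+max(x-45*b,0); return p+ex*np.array([np.cos(h),np.sin(h)])
    Q=np.array([at(s+d) for d in np.linspace(-12,12,25)]); v=at(s+9)-at(s-9)
    return Q.mean(0),np.arctan2(v[1],v[0])
def pose(s,off=1.):
    p,h=bar(s); return p-off*np.array([np.cos(h),np.sin(h)]),h
def rows(s0,ds,n=5):
    p0,h0=pose(s0); 
    for k in range(1,n+1):
        p,h=pose(s0+k*ds); d=p-p0; c,s=np.cos(h0),np.sin(h0)
        print("s",s0+k*ds,"row",np.round([(c*d[0]+s*d[1])/1e3,-(-s*d[0]+c*d[1])/1e3],4),round(-(h-h0),3),"stand",p.round(1),round(h,3))
E
python3 -c "
from h import *
rows(-25,3); rows(-10,3); rows(5,3);rows(20,3);rows(35,3);rows(50,3);rows(65,3);rows(80,3)"
```

```text
s -22 row [0.003 0.   ] -0.0 stand [-68.6 -90.7] -0.012
s -19 row [0.006 0.   ] -0.0 stand [-65.6 -90.7] -0.012
s -16 row [ 0.009 -0.   ] -0.0 stand [-62.6 -90.8] -0.012
s -13 row [0.012 0.   ] -0.0 stand [-59.6 -90.8] -0.012
s -10 row [ 0.015 -0.   ] -0.0 stand [-56.6 -90.9] -0.012
s -7 row [ 0.003 -0.   ] -0.002 stand [-53.6 -90.9] -0.01
s -4 row [ 0.006  -0.0001] -0.015 stand [-50.6 -90.9] 0.003
s -1 row [ 0.009  -0.0002] -0.039 stand [-47.6 -90.8] 0.027
s 2 row [ 0.012  -0.0004] -0.075 stand [-44.6 -90.6] 0.062
s 5 row [ 0.0149 -0.0007] -0.121 stand [-41.6 -90.4] 0.109
s 8 row [ 0.003  -0.0001] -0.057 stand [-38.7 -90. ] 0.166
s 11 row [ 0.0059 -0.0003] -0.124 stand [-35.8 -89.5] 0.232
s 14 row [ 0.0089 -0.0007] -0.19 stand [-32.9 -88.8] 0.299
s 17 row [ 0.0118 -0.0013] -0.257 stand [-30.1 -87.8] 0.365
s 20 row [ 0.0146 -0.002 ] -0.324 stand [-27.3 -86.8] 0.432
s 23 row [ 0.003 -0.   ] -0.067 stand [-24.6 -85.5] 0.499
s 26 row [ 0.0059 -0.0003] -0.133 stand [-22. -84.] 0.565
s 29 row [ 0.0088 -0.0007] -0.2 stand [-19.6 -82.4] 0.632
s 32 row [ 0.0117 -0.0013] -0.267 stand [-17.2 -
[... 529 characters left out ...]
5 -58.9] 1.299
s 62 row [ 0.0117 -0.0013] -0.267 stand [ -1.7 -56. ] 1.365
s 65 row [ 0.0146 -0.0021] -0.329 stand [ -1.1 -53.1] 1.427
s 68 row [0.003 0.   ] -0.051 stand [ -0.7 -50.2] 1.478
s 71 row [ 0.006  -0.0001] -0.091 stand [ -0.4 -47.2] 1.518
s 74 row [ 0.0089 -0.0003] -0.119 stand [ -0.2 -44.2] 1.547
s 77 row [ 0.0119 -0.0007] -0.137 stand [ -0.1 -41.2] 1.564
s 80 row [ 0.0149 -0.001 ] -0.143 stand [ -0.  -38.2] 1.571
s 83 row [0.003 0.   ] -0.0 stand [ -0.  -35.2] 1.571
s 86 row [0.006 0.   ] -0.0 stand [  0.  -32.2] 1.571
s 89 row [0.009 0.   ] -0.0 stand [  0.  -29.2] 1.571
s 92 row [0.012 0.   ] -0.0 stand [  0.  -26.2] 1.571
s 95 row [0.015 0.   ] -0.0 stand [  0.  -23.2] 1.571
```

To row units: 0.0145 m / 0.8 = 0.0181, 0.012 m / 0.8 = 0.015.

Request:
creep_tool(segments=[0.0038,0,0,0,0,0,0.0075,0,0,0,0,0,0.0113,0,0,0,0,0,0.015,0,0,0,0,0,0.0181,0,0,0,0,0])

```text
t: 9.0
tcp_pos: [0.6174, -0.048, 0.2503]
eef_rot: [-3.136, -0.185, -0.0]
ft_force: [0.1, 0.5, -1.7]
gripper_width: 0.0275
grip_force: 30.3
```

```bash
python3 -c "
from h import *
st()"
```

```text
t 9.0 st [-56.8 -91.  250.3] head -0.013 tilt [ 0. -0.] Ftool [ 0.2 -0.5  1.7] Mtool [-0.01 -0.02 -0.02]
```

Request:
creep_tool(segments=[0.0025,0,0,0,0,0,0.005,0,0,0,0,-0.0019,0.0075,-0.0001,0,0,0,-0.0048])

```text
t: 9.25
tcp_pos: [0.6232, -0.0472, 0.2503]
eef_rot: [3.135, 0.209, -0.0]
ft_force: [0.2, -0.3, -0.3]
gripper_width: 0.0277
grip_force: 30.3
```

```bash
python3 -c "
from h import *
st()"
```

```text
t 9.25 st [-51.  -91.  250.3] head 0.003 tilt [-0. -0.] Ftool [0.2 0.4 0.3] Mtool [ 0.02  0.03 -0.03]
```

To row units: 0.006 m / 0.8 = 0.0075, 0.003 m / 0.8 = 0.0038, -0.024 rad / 3.1416 = -0.0076.

Request:
creep_tool(segments=[0.0038,-0.0001,0,0,0,-0.0076,0.0075,-0.0004,0,0,0,-0.0191,0.0075,-0.0004,0,0,0,-0.0191])

```text
t: 9.5
tcp_pos: [0.6295, -0.046, 0.2503]
eef_rot: [3.127, 0.307, 0.001]
ft_force: [-0.7, 0.0, -1.2]
gripper_width: 0.0273
grip_force: 30.3
```

```bash
python3 -c "
from h import *
st(); rows(2,2,4)"
```

```text
t 9.5 st [-44.6 -90.7 250.3] head 0.065 tilt [0. 0.] Ftool [-0.7 -0.2  1.2] Mtool [0.1  0.03 0.03]
s 4 row [ 0.002 -0.   ] -0.03 stand [-42.6 -90.5] 0.092
s 6 row [ 0.004  -0.0001] -0.064 stand [-40.6 -90.3] 0.126
s 8 row [ 0.0059 -0.0003] -0.104 stand [-38.7 -90. ] 0.166
s 10 row [ 0.0079 -0.0005] -0.148 stand [-36.7 -89.7] 0.21
```

To row units: 0.006 m / 0.8 = 0.0075, 0.004 m / 0.8 = 0.005, -0.104 rad / 3.1416 = -0.0331.

Request:
creep_tool(segments=[0.0025,0,0,0,0,-0.0095,0.005,-0.0001,0,0,0,-0.0204,0.0075,-0.0004,0,0,0,-0.0331])

```text
t: 9.75
tcp_pos: [0.6348, -0.0447, 0.2503]
eef_rot: [3.107, 0.466, -0.0]
ft_force: [0.2, -0.4, -1.2]
gripper_width: 0.0276
grip_force: 30.2
```

```bash
python3 -c "
from h import *
st(); rows(8,2,4)"
```

```text
t 9.75 st [-39.2 -90.  250.3] head 0.168 tilt [-0. -0.] Ftool [0.1 0.5 1.2] Mtool [-0.    0.01 -0.01]
s 10 row [ 0.002 -0.   ] -0.044 stand [-36.7 -89.7] 0.21
s 12 row [ 0.004  -0.0001] -0.088 stand [-34.8 -89.2] 0.254
s 14 row [ 0.0059 -0.0003] -0.133 stand [-32.9 -88.8] 0.299
s 16 row [ 0.0079 -0.0005] -0.177 stand [-31.  -88.2] 0.343
```

To row units: 0.006 m / 0.8 = 0.0075, 0.004 m / 0.8 = 0.005, -0.133 rad / 3.1416 = -0.0423.

Request:
creep_tool(segments=[0.0025,0,0,0,0,-0.014,0.005,-0.0001,0,0,0,-0.028,0.0075,-0.0004,0,0,0,-0.0423])

```text
t: 10.0
tcp_pos: [0.6404, -0.0426, 0.2503]
eef_rot: [3.069, 0.673, -0.0]
ft_force: [-0.3, 0.7, -1.6]
gripper_width: 0.0277
grip_force: 30.3
```

```bash
python3 -c "
from h import *
st()"
```

```text
t 10.0 st [-33.3 -88.7 250.3] head 0.301 tilt [-0. -0.] Ftool [ 0.1 -0.8  1.6] Mtool [ 0.04 -0.03  0.03]
```

To row units: 0.006 m / 0.8 = 0.0075, 0.004 m / 0.8 = 0.005, -0.133 rad / 3.1416 = -0.0423.

Request:
creep_tool(segments=[0.0025,0,0,0,0,-0.014,0.005,-0.0001,0,0,0,-0.028,0.0075,-0.0004,0,0,0,-0.0423])

```text
t: 10.25
tcp_pos: [0.6457, -0.0398, 0.2502]
eef_rot: [-3.017, -0.875, 0.0]
ft_force: [0.2, 0.1, -1.1]
gripper_width: 0.0279
grip_force: 30.3
```

```bash
python3 -c "
from h import *
st()"
```

```text
t 10.25 st [-27.7 -86.7 250.2] head 0.434 tilt [-0. -0.] Ftool [0.2 0.  1.1] Mtool [-0.01 -0.06 -0.02]
```

Units first: shifts go in shares of 0.8 m and turns go in shares of pi rad. So 0.0089 m / 0.8 = 0.0111, 0.006 m / 0.8 = 0.0075, -0.2 rad / 3.1416 = -0.0637.

Request:
creep_tool(segments=[0.0038,0,0,0,0,-0.0213,0.0075,-0.0004,0,0,0,-0.0423,0.0111,-0.0009,0,0,0,-0.0637])

```text
t: 10.5
tcp_pos: [0.6528, -0.0345, 0.2502]
eef_rot: [-2.914, -1.174, 0.001]
ft_force: [-1.0, -0.5, -0.3]
gripper_width: 0.0274
grip_force: 30.3
```

```bash
python3 -c "
from h import *
st()"
```

```text
t 10.5 st [-19.9 -82.3 250.2] head 0.635 tilt [-0. -0.] Ftool [-1.  -0.3  0.3] Mtool [ 0.08 -0.06 -0.01]
```

To row units: 0.006 m / 0.8 = 0.0075, 0.004 m / 0.8 = 0.005, -0.133 rad / 3.1416 = -0.0423.

Request:
creep_tool(segments=[0.0025,0,0,0,0,-0.014,0.005,-0.0001,0,0,0,-0.028,0.0075,-0.0004,0,0,0,-0.0423])

```text
t: 10.75
tcp_pos: [0.6569, -0.0302, 0.2502]
eef_rot: [-2.83, -1.363, 0.001]
ft_force: [-0.3, 0.0, -0.1]
gripper_width: 0.0277
grip_force: 30.3
```

```bash
python3 -c "
from h import *
st(); rows(35,2,3)"
```

```text
t 10.75 st [-15.3 -78.6 250.2] head 0.767 tilt [-0. -0.] Ftool [-0.2 -0.3  0.1] Mtool [ 0.05 -0.14 -0.02]
s 37 row [0.002 0.   ] -0.044 stand [-13.5 -77.4] 0.81
s 39 row [ 0.0039 -0.0001] -0.089 stand [-12.2 -75.9] 0.854
s 41 row [ 0.0059 -0.0003] -0.133 stand [-10.9 -74.4] 0.899
```

To row units: 0.0089 m / 0.8 = 0.0111, 0.006 m / 0.8 = 0.0075, -0.2 rad / 3.1416 = -0.0637.

Request:
creep_tool(segments=[0.0038,0,0,0,0,-0.0213,0.0075,-0.0004,0,0,0,-0.0423,0.0111,-0.0009,0,0,0,-0.0637])

```text
t: 11.0
tcp_pos: [0.6618, -0.0228, 0.2502]
eef_rot: [-2.679, -1.64, 0.001]
ft_force: [-1.7, -0.0, -1.0]
gripper_width: 0.0281
grip_force: 30.3
```

```bash
python3 -c "
from h import *
st()"
```

```text
t 11.0 st [ -9.5 -71.9 250.2] head 0.968 tilt [-0.001 -0.   ] Ftool [-0.8 -1.5  1. ] Mtool [ 0.05 -0.19  0.01]
```

To row units: 0.006 m / 0.8 = 0.0075, 0.004 m / 0.8 = 0.005, -0.133 rad / 3.1416 = -0.0423.

Request:
creep_tool(segments=[0.0025,0,0,0,0,-0.014,0.005,-0.0001,0,0,0,-0.028,0.0075,-0.0004,0,0,0,-0.0423])

```text
t: 11.25
tcp_pos: [0.6642, -0.0174, 0.2502]
eef_rot: [-2.565, -1.813, 0.001]
ft_force: [-0.6, -1.6, 0.0]
gripper_width: 0.0274
grip_force: 30.3
```

```bash
python3 -c "
from h import *
st()"
```

```text
t 11.25 st [ -6.5 -66.9 250.2] head 1.1 tilt [-0.001 -0.001] Ftool [-1.7 -0.  -0. ] Mtool [ 0.08 -0.22 -0.04]
```

To row units: 0.006 m / 0.8 = 0.0075, 0.004 m / 0.8 = 0.005, -0.133 rad / 3.1416 = -0.0423.

Request:
creep_tool(segments=[0.0025,0,0,0,0,-0.014,0.005,-0.0001,0,0,0,-0.028,0.0075,-0.0004,0,0,0,-0.0423])

```text
t: 11.5
tcp_pos: [0.6659, -0.0118, 0.2502]
eef_rot: [-2.439, -1.98, 0.002]
ft_force: [-0.3, -0.9, -1.3]
gripper_width: 0.0279
grip_force: 30.3
```

```bash
python3 -c "
from h import *
st()"
```

```text
t 11.5 st [ -4.1 -61.5 250.2] head 1.233 tilt [-0.001 -0.001] Ftool [-0.9 -0.1  1.3] Mtool [ 0.14 -0.24  0.04]
```

To row units: 0.006 m / 0.8 = 0.0075, 0.004 m / 0.8 = 0.005, -0.133 rad / 3.1416 = -0.0423.

Request:
creep_tool(segments=[0.0025,0,0,0,0,-0.014,0.005,-0.0001,0,0,0,-0.028,0.0075,-0.0004,0,0,0,-0.0423])

```text
t: 11.75
tcp_pos: [0.6669, -0.0057, 0.2502]
eef_rot: [-2.302, -2.137, 0.001]
ft_force: [-0.7, 0.4, -0.5]
gripper_width: 0.0278
grip_force: 30.3
```

```bash
python3 -c "
from h import *
st(); rows(62,2,4)"
```

```text
t 11.75 st [ -2.2 -55.6 250.2] head 1.366 tilt [-0.    -0.001] Ftool [ 0.3 -0.7  0.5] Mtool [ 0.06 -0.12 -0.04]
s 64 row [0.002 0.   ] -0.043 stand [ -1.3 -54.1] 1.408
s 66 row [ 0.004 -0.   ] -0.08 stand [ -0.9 -52.2] 1.446
s 68 row [ 0.0059 -0.0002] -0.113 stand [ -0.7 -50.2] 1.478
s 70 row [ 0.0079 -0.0004] -0.141 stand [ -0.4 -48.2] 1.506
```

To row units: 0.006 m / 0.8 = 0.0075, 0.004 m / 0.8 = 0.005, -0.113 rad / 3.1416 = -0.036.

Request:
creep_tool(segments=[0.0025,0,0,0,0,-0.0137,0.005,0,0,0,0,-0.0255,0.0075,-0.0003,0,0,0,-0.036])

```text
t: 12.0
tcp_pos: [0.6674, 0.0004, 0.2502]
eef_rot: [-2.178, -2.264, 0.0]
ft_force: [-0.2, -0.3, -0.9]
gripper_width: 0.0273
grip_force: 30.3
```

```bash
python3 -c "
from h import *
st(); rows(68,3,4)"
```

```text
t 12.0 st [ -1.  -49.5 250.2] head 1.479 tilt [ 0. -0.] Ftool [-0.3 -0.2  0.9] Mtool [ 0.02 -0.04 -0.02]
s 71 row [0.003 0.   ] -0.04 stand [ -0.4 -47.2] 1.518
s 74 row [ 0.006 -0.   ] -0.068 stand [ -0.2 -44.2] 1.547
s 77 row [ 0.009  -0.0002] -0.086 stand [ -0.1 -41.2] 1.564
s 80 row [ 0.012  -0.0004] -0.092 stand [ -0.  -38.2] 1.571
```

To row units: 0.009 m / 0.8 = 0.0113, 0.006 m / 0.8 = 0.0075, -0.086 rad / 3.1416 = -0.0274.

Request:
creep_tool(segments=[0.0038,0,0,0,0,-0.0127,0.0075,0,0,0,0,-0.0216,0.0113,-0.0003,0,0,0,-0.0274])

```text
t: 12.25
tcp_pos: [0.6669, 0.0096, 0.2502]
eef_rot: [-2.079, -2.355, 0.0]
ft_force: [0.0, -0.2, -1.0]
gripper_width: 0.0278
grip_force: 30.3
```

```bash
python3 -c "
from h import *
st()"
```

```text
t 12.25 st [ -0.3 -40.4 250.2] head 1.565 tilt [ 0. -0.] Ftool [-0.2  0.   1. ] Mtool [-0.03  0.04  0.03]
```

To row units: 0.009 m / 0.8 = 0.0113, 0.006 m / 0.8 = 0.0075, -0.006 rad / 3.1416 = -0.0019.

Request:
creep_tool(segments=[0.0038,0,0,0,0,-0.0019,0.0075,0,0,0,0,-0.0019,0.0113,0,0,0,0,-0.0019,0.0113,0,0,0,0,-0.0019])

```text
t: 12.58
tcp_pos: [0.6657, 0.0189, 0.2503]
eef_rot: [-2.074, -2.36, -0.0]
ft_force: [0.1, -0.2, -0.6]
gripper_width: 0.0276
grip_force: 30.3
```

```bash
python3 -c "
from h import *
st()"
```

```text
t 12.58 st [-2.000e-01 -3.100e+01  2.503e+02] head 1.569 tilt [ 0. -0.] Ftool [-0.2  0.1  0.6] Mtool [ 0.03 -0.02 -0.  ]
```

To row units: 0.02 m / 0.8 = 0.025, 0.016 m / 0.8 = 0.02.

Request:
creep_tool(segments=[0.005,0,0,0,0,0,0.01,0,0,0,0,0,0.015,0,0,0,0,0,0.02,0,0,0,0,0,0.025,0,0,0,0,0])

```text
t: 13.0
tcp_pos: [0.6632, 0.0386, 0.2503]
eef_rot: [-2.074, -2.36, -0.0]
ft_force: [0.5, -0.1, -0.9]
gripper_width: 0.0279
grip_force: 30.3
```

```bash
python3 -c "
from h import *
st()"
```

```text
t 13.0 st [-2.000e-01 -1.120e+01  2.503e+02] head 1.569 tilt [ 0. -0.] Ftool [-0.2  0.5  0.9] Mtool [-0.03 -0.02  0.02]
```

To row units: 0.005 m / 0.8 = 0.0063, 0.004 m / 0.8 = 0.005.

Request:
creep_tool(segments=[0.0025,0,0,0,0,0,0.005,0,0,0,0,0,0.0063,0,0,0,0,0])

```text
t: 13.25
tcp_pos: [0.6626, 0.0434, 0.2503]
eef_rot: [-2.073, -2.36, -0.0]
ft_force: [0.4, -1.0, -1.4]
gripper_width: 0.0277
grip_force: 30.3
```

```bash
python3 -c "
from h import *
st()"
```

```text
t 13.25 st [-1.000e-01 -6.300e+00  2.503e+02] head 1.57 tilt [ 0. -0.] Ftool [-1.   0.2  1.4] Mtool [0.04 0.02 0.  ]
```

Now 1–2 mm steps to contact.

To row units: 0.002 m / 0.8 = 0.0025, 0.001 m / 0.8 = 0.0013.

Request:
creep_tool(segments=[0.0013,0,0,0,0,0,0.0025,0,0,0,0,0,0.0025,0,0,0,0,0], only="tcp|ft_f")

```text
tcp_pos: [0.6624, 0.0452, 0.2503]
ft_force: [-0.2, 0.1, 0.2]
```

To row units: 0.002 m / 0.8 = 0.0025, 0.001 m / 0.8 = 0.0013.

Request:
creep_tool(segments=[0.0013,0,0,0,0,0,0.0025,0,0,0,0,0,0.0025,0,0,0,0,0], only="tcp|ft_f")

```text
tcp_pos: [0.6621, 0.0472, 0.2503]
ft_force: [0.6, -0.6, -1.2]
```

To row units: 0.001 m / 0.8 = 0.0013, 0.0005 m / 0.8 = 0.0006.

Request:
creep_tool(segments=[0.0006,0,0,0,0,0,0.0013,0,0,0,0,0,0.0013,0,0,0,0,0], only="tcp|ft_f")

```text
tcp_pos: [0.662, 0.0474, 0.2503]
ft_force: [0.4, -3.9, 0.3]
```

To row units: 0.0005 m / 0.8 = 0.0006.

Request:
creep_tool(segments=[0.0006,0,0,0,0,0,0.0006,0,0,0,0,0], only="tcp|ft_f")

```text
tcp_pos: [0.6621, 0.0475, 0.2503]
ft_force: [0.6, -6.3, -1.4]
```

```bash
python3 - <<'E'
from h import *
st(); c=manip.capture("side"); save(c,"s6"); u=px(c,[.66,.055,.27]).astype(int)
cv2.imwrite("pics/v6.png",cv2.resize(c["img"][u[1]-60:u[1]+60,u[0]-80:u[0]+80,::-1],(800,600),interpolation=cv2.INTER_CUBIC))
E
```

```text
t 14.17 st [-1.000e-01 -2.200e+00  2.503e+02] head 1.569 tilt [-0.002  0.   ] Ftool [-6.3 -0.2  1.4] Mtool [ 0.01 -0.96  0.  ]
```

View pics/v6.png

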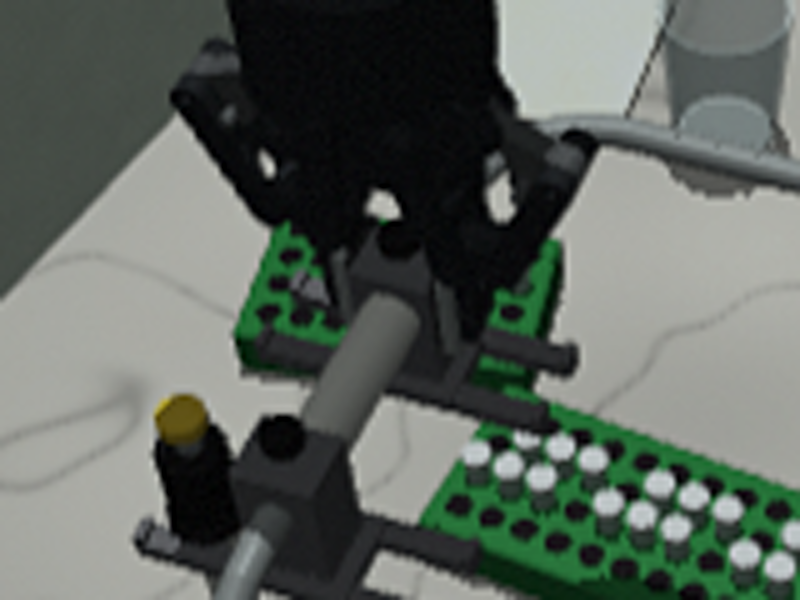

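To row units: 0.001 m / 0.8 = 0.0013, -0.0008 m / 0.8 = -0.001.

Request:
creep_tool(segments=[-0.001,0,0.0006,0,0,0,-0.001,0,0.0013,0,0,0,-0.001,0,0.0013,0,0,0], only="tcp|ft_f")

```text
tcp_pos: [0.6622, 0.0475, 0.2497]
ft_force: [-0.6, -4.6, 2.5]
```

Request:
creep_tool(segments=[0,0,0,0,0,0,0,0,0,0,0,0,0,0,0,0,0,0,0,0,0,0,0,0,0,0,0,0,0,0], jaw=0.05, force=20)

```text
t: 14.88
tcp_pos: [0.6619, 0.0481, 0.2492]
eef_rot: [-2.073, -2.36, -0.0]
ft_force: [0.9, 0.0, 0.0]
gripper_width: 0.0498
grip_force: 0.0
```

```bash
python3 -c "
from h import *
st()"
```

```text
t 14.88 st [-2.000e-01 -1.600e+00  2.492e+02] head 1.569 tilt [ 0. -0.] Ftool [-0.1  0.9 -0. ] Mtool [-0.    0.02 -0.02]
```

Lift out slowly and look.

To row units: -0.1 m / 0.8 = -0.125, -0.07 m / 0.8 = -0.0875.

Request:
creep_tool(segments=[0,0,-0.0125,0,0,0,0,0,-0.0313,0,0,0,0,0,-0.0563,0,0,0,0,0,-0.0875,0,0,0,0,0,-0.125,0,0,0], only="tcp|ft_f")

```text
tcp_pos: [0.6613, 0.0478, 0.3499]
ft_force: [0.5, -0.3, -0.3]
```

```bash
python3 - <<'E'
from h import *
c=manip.capture("side"); save(c,"s7"); u=px(c,[.66,.055,.27]).astype(int)
cv2.imwrite("pics/v7.png",cv2.resize(c["img"][u[1]-60:u[1]+60,u[0]-80:u[0]+80,::-1],(800,600),interpolation=cv2.INTER_CUBIC))
E
```

```text
(no output)
```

View pics/v7.png

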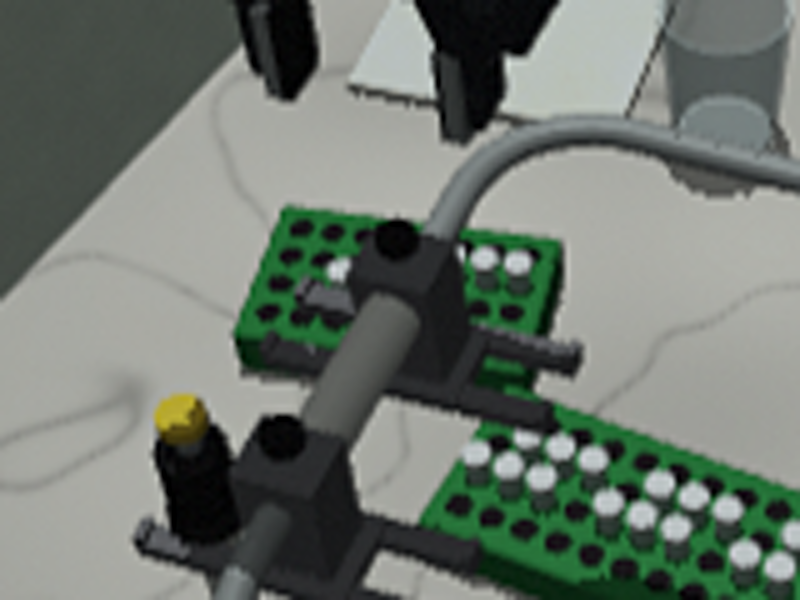

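```bash
python3 -c "
from h import *
print(manip.hand_in())"
```

```text
the job is handed in; nothing more can be done
None
```

The hanger is on the bar and hanging straight, forks down, against the white sleeve. It is released, the gripper is clear, and the job is handed in at about 15 s. The highest force I read was about 7 N, and no verdict was returned.

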